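# Shut the gas toggle valves for the night

### The arm

A 7-joint arm with a two-finger parallel gripper is mounted at the origin on the work surface. World frame = base frame: x ahead of the robot, y to its left, z up, the work surface at z = 0. Lengths are in m, angles in rad, forces in N, time in s.
With the tool pointing down it reaches from about 0.4 to 0.85 m from the base axis. Payload 10.4 kg.
Tool frame: the origin (TCP) lies on the centre line of the jaws, within the pads' length; the fingertips stand 14 mm ahead of it and the grasp point (between the pads) lies 5 mm behind it (tip_reach is the z of the fingertips in the tool frame, in m); z points along the fingers, x is the direction in which the jaws open and shut, and the axes are right-handed (so a half turn about z gives the same grasp; the last joint's range is limited). The gripper opens to 87 mm and grips with 3 to 60 N. Pads are 19 mm wide; open, the fingers measure 117 mm over their backs; the gripper's body (75 mm by 190 mm) begins 51 mm behind the grasp point.
Start: joints at [-1.169, 0.332, -0.065, 1.46, 0.022, 1.35, -0.088], TCP at [0.258, 0.569, 0.237] pointing down, gripper open.
Joint ranges: [-2.6, 2.6], [-0.5, 2.12], [-1.47, 1.34], [0.16, 2.42], [-1.27, 4.41], [0.06, 2.06], [-2.6, 2.6]. Speed limits (rad/s): [2.22, 2.22, 2.79, 2.79, 3.14, 3.14, 3.14].

### API

Orientations are given as a unit quaternion [x, y, z, w].
In Python, from bench import * gives the robot as it stands.
- The arm moves only by the tool carry_out, never from a script. Its argument "rows" is a list of rows, each a list of 5 numbers: the closure, from -1 (fully open) to 1 (shut), so that 0 is half open, then the shift along the tool's x, y, z in units of 30 mm (1.0 is 30 mm), then the turn about the tool's z in units of 5 degrees (1.0 is 5 degrees). In form: [[jaw, x, y, z, turn], ...]. A call has 1 to 20 rows; each row shifts and turns the pose as measured when the row begins, along the tool's axes as they then stand; what a row does not reach is not made up. A row lasts 1/12 s, in which the tool goes at most 41.7 mm and 7.16 degrees, less where a joint would pass 70% of its speed; a pose out of reach is approached as far as the arm can. A call is refused whole if a number of a shift passes 1 or a number of a turn 1, either way. A call with a gripper value outside its range is refused whole. The fingers move at their own pace and stop on an object; "force" is the grip in N (left out, the last holds). Time passes only in rows, so rows that do not move let the fingers close. It gives the time, the measured TCP pose, the force and the opening at its end, in the units of the state.
- read_state(): the state, without advancing time (a new reading comes with each control period).
- camera(name): name is "side" or "top" or "wrist"; returns the picture (384x512x3 uint8, blue, green, red); there is no depth.
- camera_info(name): a dict with "fx", "fy", "cx", "cy" (pixels), "dist_coeffs" ([k1, k2, p1, p2, k3] as OpenCV has them; the pictures are not rectified), "extrinsics" (4x4, takes a point from camera to world coordinates); the wrist camera has in their place "tool_from_camera" (4x4, takes a point from camera to tool coordinates, whose origin is the TCP and whose axes are the tool frame's). Camera axes: x right, y down, z forward; pixel columns grow to the right and rows downward; lengths in m; the calibration is good to about 2 mm. A picture is of the moment at which its call begins: read the wrist's pose just before it. camera_info takes no time and is no camera call.
- close_job(): hands the job in, once; it reports no verdict.
Trained networks look in the newest picture that a camera, given by its name, has taken for a name from the list of things; names that differ only in an ending like _2 or _b are one class to them, and where a whole thing is asked for, a point or a joint stands for the part that bears it (a point fixed in the world has none). Each returns a list of dicts, best first, with "conf" (0 to 1); they miss things now and then, are a little off and sometimes report something else, mostly with a low value. They report only what shows in the picture. A call takes as long as a camera call.
- recognise(query, camera): "box" ([centre column, centre row, width, height] in pixels, round what is visible of it).
- silhouettes(query, camera): "mask" (384x512 bool, what is visible of it) and "box" ([centre column, centre row, width, height] in pixels, round what is visible of it).
- pinpoint(query, camera): "xy" ([column, row] in pixels: a listed point, or the origin of a listed thing).
The state is a dict: "time": time; "joint_positions": joint angles; "joint_vel": joint speeds; "joint_torque": joint torques, N m; "ee_pos": TCP position; "eef_rot": TCP orientation; "ft_force": force on the tool from outside, world axes, zero at the start; "torque": the same for the moment, N m; "width": finger opening in m.
Only numpy, scipy, OpenCV 4.12 (cv2) and the standard library are available. Lean on these libraries where they do the work, as an engineer would, in place of code of your own. Each camera call takes 0.05 s, during which the arm holds its last target. There are 200 camera calls.

### The job

Shut down the instrument gas for the night: on the block with a row of three toggle valves, drag one finger along the row, starting at the end with the brass inlet fitting, so that all three levers tip right over and lie down. Do it in a single pass, without lifting the hand well clear of the block before all three are down. Leave the lone toggle valve on its own small block standing open as it is.

Things in the scene. Friction and masses are not known exactly. Their poses are not given: they have to be found in the camera images.
- bank: Fixed grey metal block, 200 mm long (y), 60 wide (x), 35 high; origin at the centre of its underside, z up. Three brass toggle valves in a row at x = 0, y = -65, 0, +65 mm; hinge pins along x, 55 mm above the bench. Brass inlet with copper stub sticks out 42 mm at the -y end, thin outlet tubes on the +x side to x = 76 mm. Levers tip only towards +y; finish the drag some 50 mm past the last pin.
- toggle_a (a joint): First lever, y = -65 mm, nearest the inlet: bright steel bar 16 mm wide, 8 thick, 52 long from its pin, with a 16 mm round cross bar at the tip. Radians: 0 = open, leaning 12 degrees towards the inlet, top 107 mm above the bench; 1.6 = shut, lying towards +y, at most 73 mm above the bench. A fingertip dragged 77 to 93 mm above the bench tips it and passes over.
- toggle_b (a joint): Middle lever, y = 0 mm; same shape and values as the first. About 0.4 N at the tip moves a lever; below about 0.55 rad it stays where it is left, beyond about 0.7 rad it drops to 1.6 by its own weight and stays.
- toggle_c (a joint): Last lever, y = +65 mm, farthest from the inlet; same shape, values and behaviour as the other two.
- toggle_lone_tip (a point): Upper end, about 104 mm above the bench, of the lone valve's lever: the same valve and lever, single, on its own grey metal block 70 mm long, 60 wide, 35 high. It must stay standing; the point moves with the lever.

How it is judged:
By the outcome, as a careful person would: the job done as asked, in the order asked, and still so for the second after the job is handed in, with the robot touching nothing.
It also fails if it takes over 32 s, if anything falls off the work surface, if the arm or the gripper's body presses on something with over 40 N, if the wrist force passes 120 N, or if a joint passes its speed limit or range.

## Working session

There is one attempt and no reset: what is moved stays moved. The work goes in short steps, Python scripts to look and compute and a tool call to move; the robot and the scene stay as the last step left them, time stands still between calls to the robot, and variables do not carry over. Pictures are saved under pics/ and viewed, about 8 in all and at most 12, crops included, and the job is handed in when it is done.

Besides the shell and the picture viewer there is one more tool, called after "Emit:" as name(argument=value, ...), one argument or row to a line, values as JSON. carry_out: Moves the arm, as the interface text tells. Its arguments: {"type":"object","properties":{"rows":{"type":"array","items":{"type":"array","items":{"type":"number"}}},"force":{"type":"number"}},"required":["rows"]}

```bash
mkdir -p pics; python3 - <<'E'
from bench import *
import cv2, numpy as np
s=read_state(); print(s['time'],s['ee_pos'],s['eef_rot'],s['width'])
for c in ['top','side']:
    im=camera(c); cv2.imwrite(f'pics/{c}0.png',im)
    i=camera_info(c); print(c,i['fx'],i['cx'],i['cy'],i['dist_coeffs']); print(np.round(i['extrinsics'],3))
    for q in ['bank','toggle_a','toggle_lone_tip']:
        print(q,[(np.round(d['xy'],1).tolist(),round(d['conf'],2)) for d in pinpoint(q,c)], [(np.round(d['box']).tolist(),round(d['conf'],2)) for d in recognise(q,c)])
E
```

```text
0.0 [0.25746764 0.56909098 0.23575948] [ 8.40276281e-01  5.42157966e-01 -5.76102021e-04  4.23865543e-04] 0.08693386402985626
top 490.6136338836363 261.20381951777154 187.96145288976373 [-0.08409097  0.          0.          0.          0.        ]
[[ 0.002 -0.982  0.191  0.332]
 [-1.    -0.003 -0.003  0.   ]
 [ 0.004 -0.191 -0.982  1.127]
 [ 0.     0.     0.     1.   ]]
bank [([352.8, 191.5], 0.85)] [([358.0, 181.0, 100.0, 62.0], 0.61)]Traceback (most recent call last):
  File "<stdin>", line 8, in <module>
ValueError: it knows: bank, toggle_lone_tip
```

View pics/top0.png

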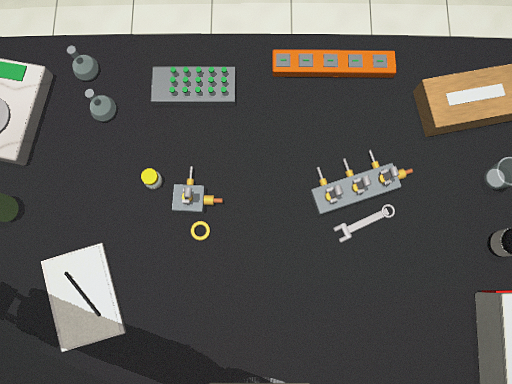

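The top view shows the bank at about (356,187), with the inlet at its right end (405,172). The lone valve is at about (188,196). I'll zoom in for the corners.

```bash
cat > h.py <<'E'
from bench import *
import cv2, numpy as np
def ray(c,uv):
    i=camera_info(c);K=np.array([[i['fx'],0,i['cx']],[0,i['fy'],i['cy']],[0,0,1]])
    n=cv2.undistortPoints(np.array([[uv]],float),K,np.array(i['dist_coeffs']))[0,0]
    E=np.array(i['extrinsics']); return E[:3,3],E[:3,:3]@np.r_[n,1]
def at(c,uv,z):
    o,d=ray(c,uv); return o+d*(z-o[2])/d[2]
def proj(c,P):
    i=camera_info(c);K=np.array([[i['fx'],0,i['cx']],[0,i['fy'],i['cy']],[0,0,1]])
    M=np.linalg.inv(np.array(i['extrinsics']))
    return cv2.projectPoints(np.array(P,float).reshape(-1,3),cv2.Rodrigues(M[:3,:3])[0],M[:3,3],K,np.array(i['dist_coeffs']))[0][:,0]
E
python3 - <<'E'
from h import *
t=camera('top')
print('bank',at('top',pinpoint('bank','top')[0]['xy'],0))
for d in pinpoint('toggle_lone_tip','top'): print('lone',d['conf'],d['xy'],at('top',d['xy'],.104))
m=silhouettes('bank','top')[0]['mask']; print(m.sum())
s=camera('side'); cv2.imwrite('pics/side0.png',s)
for q in ['bank','toggle_lone_tip']: print(q,[(d['xy'],d['conf']) for d in pinpoint(q,'side')])
cv2.imwrite('pics/crop.png',cv2.resize(t[140:225,300:420],None,fx=6,fy=6,interpolation=cv2.INTER_CUBIC))
E
```

```text
bank [ 0.54376217 -0.20914688  0.        ]
lone 0.4 [186.1, 190.4] [0.52481318 0.1564212  0.104     ]
2704
bank [([279.1, 287.9], 0.62)]
toggle_lone_tip [([260.3, 155.9], 0.61)]
```

View pics/crop.png

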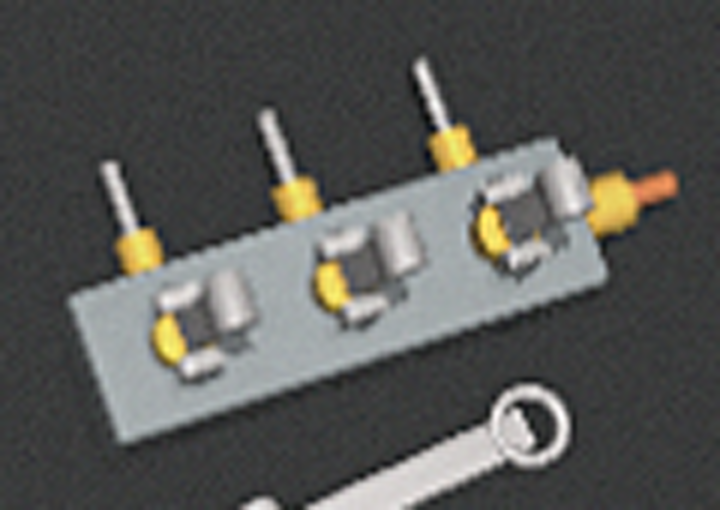

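View pics/side0.png

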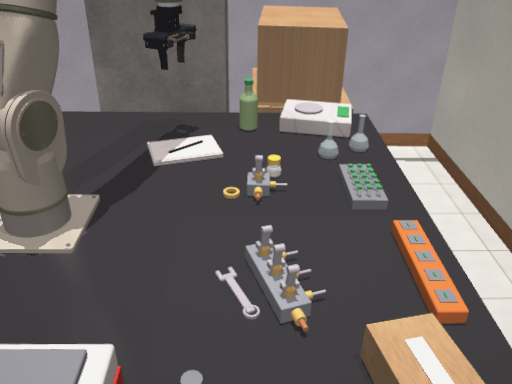

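```bash
python3 - <<'E'
from h import *
from scipy.optimize import least_squares
c=lambda u,v:((u+.5)/6-.5+300,(v+.5)/6-.5+140)
A=at('top',c(70,298),.035);B=at('top',c(555,140),.035);print(A,B,np.linalg.norm(A-B))
# model pts: back corners top face; cross bar centres
L=lambda y:[0,y-.052*np.sin(.209),.055+.044*np.cos(.209)]
M=np.array([[.03,.1,.035],[.03,-.1,.035],L(-.065),L(0),L(.065)])
uv=np.array([c(70,298),c(555,140),c(567,185),c(402,240),c(232,298)])
W=lambda p,M:np.c_[p[0]+np.cos(p[2])*M[:,0]-np.sin(p[2])*M[:,1],p[1]+np.sin(p[2])*M[:,0]+np.cos(p[2])*M[:,1],M[:,2]]
r=least_squares(lambda p:(proj('top',W(p,M))-uv).ravel(),[.54,-.21,-.3]);print(r.x,r.fun.reshape(-1,2).round(1).tolist())
p=r.x
im=camera('side');big=cv2.resize(im[210:340,210:340],None,fx=4,fy=4,interpolation=cv2.INTER_CUBIC)
t=camera('top');bt=cv2.resize(t[150:220,305:415],None,fx=5,fy=5,interpolation=cv2.INTER_CUBIC)
pts=[[a,b,z] for a in(-.03,.03) for b in (-.1,.1) for z in (0,.035)]+[L(y) for y in(-.065,0,.065)]+[[0,-.142,.02]]
w=W(p,np.array(pts))
for I,n,o,s in((big,'side',(210,210),4),(bt,'top',(305,150),5)):
    for q in proj(n,w): cv2.circle(I,tuple(int(x) for x in((q-o+.5)*s)),3,(0,0,255),1)
h=max(big.shape[0],bt.shape[0]);f=lambda I:cv2.copyMakeBorder(I,0,h-I.shape[0],0,0,cv2.BORDER_CONSTANT)
cv2.imwrite('pics/chk_s.png',cv2.resize(np.hstack([f(big),f(bt)]),None,fx=.74,fy=.74))
g=proj('side',w[8:11]);print(g)
E
```

```text
[ 0.54123841 -0.11693815  0.035     ] [ 0.60356737 -0.30519072  0.035     ] 0.19830261472332056
[ 0.54584478 -0.21995289  0.32403814] [[-0.6, -0.5], [-0.1, -1.1], [0.3, 0.5], [0.1, 0.6], [0.2, 0.3]]
[[292.50838605 268.90276361]
 [278.57539524 247.79746677]
 [266.18651167 229.02710064]]
```

View pics/chk_s.png

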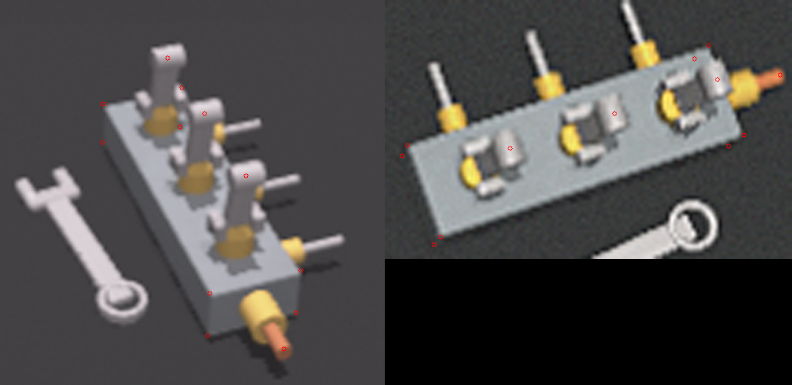

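The model fits both views within about 1 px: bank origin (0.546, -0.220), yaw 0.324. Next: close the jaws, line up with the row and swing over at height.

Emit:
carry_out(
  rows=[
    [1, 0.3, 0, 0, 0.95],
    [1, 0.3, 0, 0, 0.95],
    [1, 0.3, 0, 0, 0.95],
    [1, 0.3, 0, 0, 0.95],
    [1, 0.3, 0, 0, 0.95],
    [1, 0.3, 0, 0, 0.95],
    [1, 0.3, 0, 0, 0.95],
    [1, 0.3, 0, 0, 0.95],
    [1, 0.3, 0, 0, 0.95],
    [1, 0.3, 0, 0, 0.95],
  ],
  force=20,
)

```text
time: 1.43
ee_pos: [0.3209, 0.6326, 0.2371]
eef_rot: [0.99, 0.142, -0.0, -0.0]
ft_force: [-0.0, 0.5, -0.1]
width: 0.0281
```

Emit:
carry_out(
  rows=[
    [1, 0, 0.9, 0, 0],
    [1, 0, 0.9, 0, 0],
    [1, 0, 0.9, 0, 0],
    [1, 0, 0.9, 0, 0],
    [1, 0, 0.9, 0, 0],
    [1, 0, 0.9, 0, 0],
    [1, 0, 0.9, 0, 0],
    [1, 0, 0.9, 0, 0],
    [1, 0, 0.9, 0, 0],
    [1, 0, 0.9, 0, 0],
    [1, 0, 0.9, 0, 0],
    [1, 0, 0.9, 0, 0],
    [1, 0, 0.9, 0, 0],
    [1, 0, 0.9, 0, 0],
    [1, 0, 0.9, 0, 0],
    [1, 0, 0.9, 0, 0],
  ],
)

```text
time: 2.77
ee_pos: [0.4424, 0.2039, 0.2334]
eef_rot: [0.99, 0.142, -0.001, -0.001]
ft_force: [0.7, 0.3, 0.9]
width: 0.0004
```

Emit:
carry_out(
  rows=[
    [1, 0, 0.9, 0, -0.4],
    [1, 0, 0.9, 0, 0],
    [1, 0, 0.9, 0, 0],
    [1, 0, 0.9, 0, 0],
    [1, 0, 0.9, 0, 0],
    [1, 0, 0.9, 0, 0],
    [1, 0, 0.9, 0, 0],
    [1, 0, 0.9, 0, 0],
    [1, 0, 0.9, 0, 0],
    [1, 0, 0.9, 0, 0],
    [1, 0, 0.9, 0, 0],
    [1, 0, 0.9, 0, 0],
    [1, 0, 0.9, 0, 0],
    [1, 0, 0.9, 0, 0],
    [1, 0, 0.9, 0, 0],
    [1, 0, 0.9, 0, 0],
    [1, 0, 0.9, 0, 0],
    [1, 0, 0.9, 0, 0],
    [1, 0, 0.9, 0, 0],
    [1, 0, 0, 0, 0],
  ],
)

```text
time: 4.43
ee_pos: [0.6096, -0.3126, 0.2342]
eef_rot: [0.987, 0.161, 0.003, -0.002]
ft_force: [0.3, -0.6, 0.5]
width: 0.0005
```

```bash
cat > g.py <<'E'
from h import *
from scipy.spatial.transform import Rotation as R
def go(by,z,bx=0):
    s=read_state();p=s['ee_pos'];r=R.from_quat(s['eef_rot']);a=.324
    T=np.array([.546+np.cos(a)*bx-np.sin(a)*by,-.220+np.sin(a)*bx+np.cos(a)*by,z])
    X=r.as_matrix()[:,0];print('t',s['time'],p,'shift units',(r.inv().apply(T-p)/.03).round(2),'xang',np.degrees(np.arctan2(X[1],X[0])),'tilt',r.as_matrix()[:,2].round(4),s['ft_force'])
    d=p[:2]-[.546,-.22];print('bank xy',np.cos(a)*d[0]+np.sin(a)*d[1],-np.sin(a)*d[0]+np.cos(a)*d[1])
E
python3 -c "from g import *;go(-.13,.099)"
```

```text
t 4.4333 [ 0.60958785 -0.31262058  0.23415005] shift units [-1.06  0.75  4.5 ] xang 18.505753712013895 tilt [ 0.0061  0.005  -1.    ] [ 0.30920791 -0.57982601  0.51774678]
bank xy 0.030792567031073945 -0.10804538217781151
```

Emit:
carry_out(
  rows=[
    [1, -0.53, 0.38, 0, 0],
    [1, -0.53, 0.38, 0, 0],
    [1, 0, 0, 0, 0],
    [1, 0, 0, 0.7, 0],
    [1, 0, 0, 0.7, 0],
    [1, 0, 0, 0.7, 0],
    [1, 0, 0, 0.7, 0],
    [1, 0, 0, 0.7, 0],
    [1, 0, 0, 0.5, 0],
    [1, 0, 0, 0, 0],
    [1, 0, 0, 0, 0],
  ],
)

```text
time: 5.35
ee_pos: [0.5903, -0.3421, 0.1096]
eef_rot: [0.987, 0.162, 0.005, -0.002]
ft_force: [0.6, 0.4, 1.0]
width: 0.0005
```

```bash
python3 -c "from g import *;go(-.13,.099)"
```

```text
t 5.35 [ 0.59025296 -0.34208599  0.10962797] shift units [-0.11  0.01  0.35] xang 18.59303977034815 tilt [ 0.0094  0.0056 -0.9999] [0.6302966  0.41157665 1.02068918]
bank xy 0.00308304197494888 -0.12982221708064487
```

Emit:
carry_out(
  rows=[
    [1, -0.1, 0, 0.35, 0],
    [1, 0, 0, 0, 0],
    [1, 0, -0.4, 0, 0],
    [1, 0, -0.4, 0, 0],
    [1, 0, -0.4, 0, 0],
    [1, 0, -0.4, 0, 0],
    [1, 0, -0.4, 0, 0],
    [1, 0, -0.4, 0, 0],
    [1, 0, -0.4, 0, 0],
    [1, 0, 0, 0, 0],
  ],
)

```text
time: 6.18
ee_pos: [0.5625, -0.262, 0.1061]
eef_rot: [0.987, 0.161, 0.01, 0.001]
ft_force: [-0.1, 0.9, 0.2]
width: 0.0006
```

```bash
python3 - <<'E'
from g import *
go(.118,.099)
im=camera('side');cv2.imwrite('pics/s2.png',cv2.resize(im[180:340,180:360],None,fx=3,fy=3))
E
```

```text
t 6.1833 [ 0.56253985 -0.26204638  0.10609187] shift units [-0.09 -5.44  0.21] xang 18.5068603486948 tilt [ 0.0205  0.0014 -0.9998] [-0.10122817  0.94826544  0.24397401]
bank xy 0.0022933514115717913 -0.045124332455123504
```

View pics/s2.png

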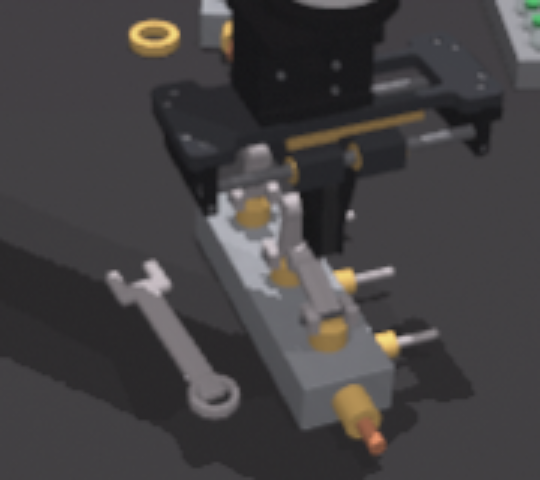

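Lever a lies down (about (318,280) in the crop), and b and c still stand. The tip has risen slightly to 92 mm, so I'll bring it down while continuing.

Emit:
carry_out(
  rows=[
    [1, -0.05, -0.3, 0.18, 0],
    [1, -0.05, -0.3, 0.12, 0],
    [1, 0, -0.4, 0.03, 0],
    [1, 0, -0.4, 0.03, 0],
    [1, 0, -0.4, 0.03, 0],
    [1, 0, -0.4, 0.03, 0],
    [1, 0, -0.4, 0.03, 0],
  ],
)

```text
time: 6.82
ee_pos: [0.5342, -0.1896, 0.0929]
eef_rot: [0.987, 0.158, 0.011, 0.004]
ft_force: [-0.3, 0.4, -0.4]
width: 0.0003
```

```bash
python3 -c "from g import *;go(.118,.099)"
```

```text
t 6.8167 [ 0.53421276 -0.18960529  0.0929102 ] shift units [ 0.04 -2.85 -0.23] xang 18.21706599821861 tilt [ 0.0237 -0.0033 -0.9997] [-0.31628731  0.43936387 -0.42616199]
bank xy -0.0014974529439089144 0.03256585847252588
```

Emit:
carry_out(
  rows=[
    [1, 0, -0.1, -0.15, 0],
    [1, 0, -0.35, 0, 0],
    [1, 0, -0.4, 0, 0],
    [1, 0, -0.4, 0, 0],
    [1, 0, -0.4, 0, 0],
    [1, 0, -0.4, 0, 0],
    [1, 0, -0.4, 0, 0],
    [1, 0, -0.3, 0, 0],
    [1, 0, 0, 0, 0],
  ],
)

```text
time: 7.57
ee_pos: [0.5059, -0.1014, 0.0987]
eef_rot: [0.987, 0.16, 0.013, 0.003]
ft_force: [-0.2, 0.2, 0.8]
width: 0.0007
```

```bash
python3 - <<'E'
from g import *
go(.118,.099)
im=camera('side');t=camera('top')
cv2.imwrite('pics/s3.png',np.hstack([cv2.resize(im[180:340,200:360],(400,400)),cv2.resize(t[140:240,310:410],(400,400))]))
E
```

```text
t 7.5667 [ 0.50586365 -0.10135488  0.09869726] shift units [ 0.01  0.24 -0.01] xang 18.38425074592367 tilt [ 0.0261 -0.0015 -0.9997] [-0.18451033  0.17392244  0.83787773]
bank xy -0.0002760665770912135 0.12524981087259693
```

View pics/s3.png

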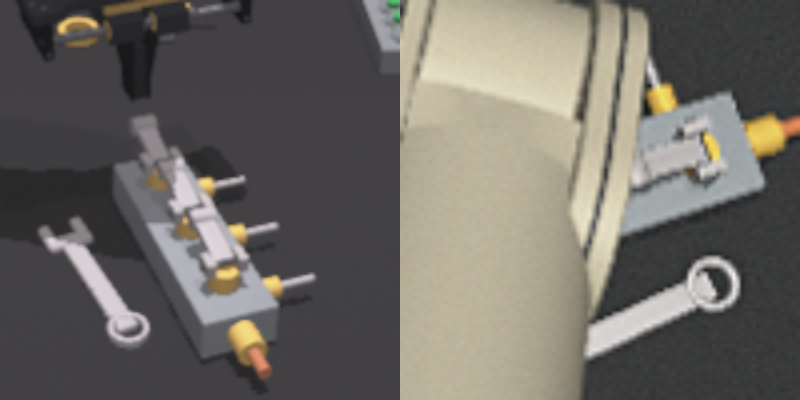

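a and b are down. c's tip (145,125 in the left half) looks as if it is still falling, so I'll hold here briefly and look again.

Emit:
carry_out(
  rows=[
    [1, 0, 0, 0, 0],
    [1, 0, 0, 0, 0],
    [1, 0, 0, 0, 0],
    [1, 0, 0, 0, 0],
    [1, 0, 0, 0, 0],
    [1, 0, 0, 0, 0],
  ],
)

```text
time: 8.17
ee_pos: [0.5068, -0.1064, 0.0992]
eef_rot: [0.987, 0.157, 0.013, 0.004]
ft_force: [-1.1, -0.9, -0.2]
width: 0.0003
```

```bash
python3 - <<'E'
from g import *
go(.118,.099)
im=camera('side')
cv2.imwrite('pics/s4.png',cv2.resize(im[130:330,200:360],None,fx=3,fy=3))
E
```

```text
t 8.1667 [ 0.50681411 -0.10640691  0.09924541] shift units [0.03 0.07 0.01] xang 18.079004818664533 tilt [ 0.0276 -0.004  -0.9996] [-1.06694454 -0.90519216 -0.19095232]
bank xy -0.0009834251456132398 0.12015804862372086
```

View pics/s4.png

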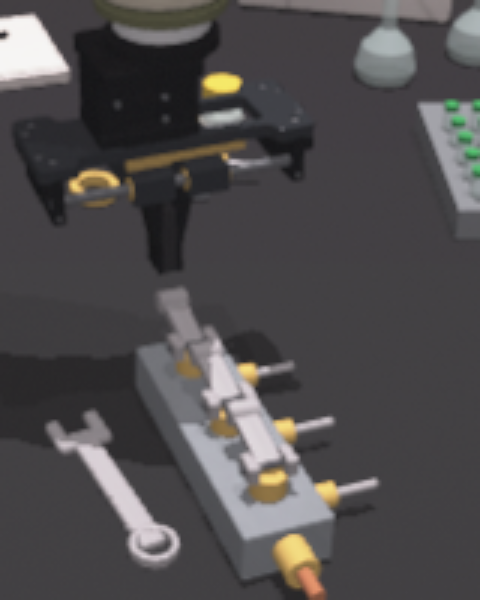

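```bash
python3 - <<'E'
from g import *
a=.324
for ang in (.9,1.2,1.6):
  th=ang-.209
  print(ang,[proj('side',[[.546-np.sin(a)*(y+.047*np.sin(th)),-.22+np.cos(a)*(y+.047*np.sin(th)),.055+.047*np.cos(th)]])[0].round(1) for y in (-.065,0,.065)])
E
```

```text
0.9 [array([283.5, 258.4]), array([270.6, 238.7]), array([259.1, 221.1])]
1.2 [array([281.3, 259.8]), array([268.7, 240.3]), array([257.5, 222.9])]
1.6 [array([279.5, 264.9]), array([267.2, 245.4]), array([256.2, 228. ])]
```

Emit:
carry_out(
  rows=[
    [1, 0, 0, -0.6, 0],
    [1, 0, 0, -0.8, 0],
    [1, 0, 0, -0.8, 0],
    [1, 0, 0, -0.8, 0],
    [1, 0, 0, -0.8, 0],
    [1, 0, 0, -0.8, 0],
    [1, -0.8, -0.5, 0, 0],
    [1, -0.8, -0.5, 0, 0],
    [1, -0.8, -0.5, 0, 0],
    [1, -0.8, -0.5, 0, 0],
    [1, 0, 0, 0, 0],
    [1, 0, 0, 0, 0],
  ],
)

```text
time: 9.22
ee_pos: [0.3886, -0.0792, 0.2406]
eef_rot: [0.988, 0.156, 0.013, 0.006]
ft_force: [0.4, 0.5, -0.5]
width: 0.0003
```

```bash
python3 - <<'E'
from g import *
go(.118,.099)
im=camera('side');t=camera('top')
cv2.imwrite('pics/s5.png',np.hstack([cv2.resize(im[130:330,200:360],(400,500)),cv2.resize(t[140:240,310:390],(400,500))]))
for d in pinpoint('toggle_lone_tip','side'): print(d['xy'],d['conf'])
E
```

```text
t 9.2167 [ 0.38859093 -0.07915201  0.24058646] shift units [3.39 2.07 4.84] xang 17.910738131293083 tilt [ 0.0283 -0.0072 -0.9996] [ 0.4317103   0.47218034 -0.53789349]
bank xy -0.10437850408313007 0.1836325145141778
[259.4, 154.3] 0.53
```

View pics/s5.png

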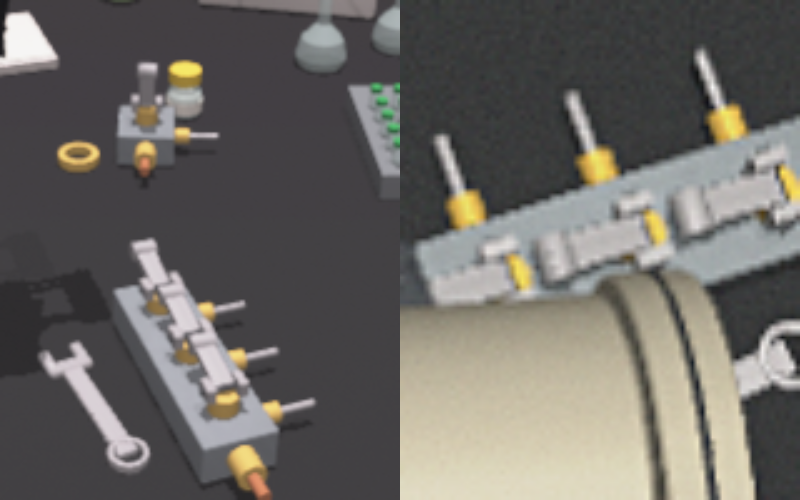

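All three levers lie flat, with their tips at the pixels predicted for 1.6 rad. The lone valve still stands, at (148,85) in the left half.

```bash
python3 -c "
from bench import *
print(close_job())"
```

```text
the job is handed in; nothing more can be done
None
```

All three levers on the bank are down and the lone valve is still standing open. I closed the jaws and dragged the fingertip along the row from the inlet end, in one pass with brief pauses but no lifting clear. Then I raised the hand clear and handed the job in at about 9.3 s.

- **Levers:** in the side view, the tips of a and c appeared within 1–2 px of where a fully shut lever (1.6 rad) should show. I judged b by eye; it lay the same way as the other two. The top view after the drag also shows all three lying towards +y, though the arm hid the tip of c there.
- **Lone valve:** its tip was at (259, 154) px after the drag, against (260, 156) before. The network's confidence on it was only about 0.5–0.6, but the picture shows the lever upright.
- **Forces and height:** wrist force was about 1 N at every reading. The fingertip height drifted between about 79 and 92 mm at the points I checked, inside the 77–93 mm range, and I corrected it along the way.

No check failed.

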